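Turn the filter's spout to the arrow on the labelling stand

ROBOT

A 6-joint arm with a two-finger parallel gripper is mounted at the origin on the work surface. World frame = base frame: x ahead of the robot, y to its left, z up, the work surface at z = 0. Lengths are in m, angles in degrees, forces in N, time in s.
With the tool pointing down it reaches from about 0.25 to 0.725 m from the base axis. Payload 9.7 kg.
Tool frame: the origin (TCP) lies at the very end of the fingers, on their centre line; the grasp point (between the pads) lies tcp_to_grasp behind it (tcp_to_grasp is the distance from the TCP to the grasp point, in m); z points along the fingers, y is the direction in which the jaws open and shut (so a half turn about z gives the same grasp; the last joint's range is limited). The gripper opens to 85 mm and grips with 20 to 120 N. Pads are 22 mm wide; open, the fingers measure 114 mm over their backs; the gripper's body (76 mm by 85 mm) begins 54 mm behind the grasp point. The pads swing forward as they close: fully open they stand 13 mm farther back than shut.
Start: joints at [68.411, 4.979, 10.078, 95.1, 0, 90], TCP at [0.202, 0.511, 0.231] pointing down, gripper open.
Joint ranges: [-179.16, 179.16], [-48.56, 103.87], [-65.8, 70.77], [-126.05, 130.52], [-82.76, 87.17], [-180, 180]. Speed limits (degrees/s): [127.2, 127.2, 147.25, 180, 180, 180].

INTERFACE

Orientations are given as [roll, pitch, yaw] about the fixed x, y, z axes, in that order (R = Rz(yaw) Ry(pitch) Rx(roll)).
In Python, from workcell import * gives the robot as it stands. The module is installed in compiled form; this text tells all that it offers.
- The arm moves only by the shell command python3 -m pendant 'ROWS' [FORCE]. ROWS is JSON, a list of rows, each a list of 3 entries, a list of its own where there are three numbers: the opening in per cent of the stroke, from 0 (shut) to 100 (fully open), then the shift along the world's x, y, z in mm, then the turn, a rotation vector about the world's x, y, z in degrees. A call has 1 to 20 rows; each row is the pose to reach, as a shift and turn from the pose measured when the call began; what a row does not reach only later rows make up. A row lasts 1/8 s, in which the tool goes at most 62.5 mm and 10.7 degrees, less where a joint would pass 70% of its speed; a pose out of reach is approached as far as the arm can. A call with a gripper value outside its range is refused whole. The fingers move at their own pace and stop on an object; FORCE is the grip in N (left out, the last holds). Time passes only in rows, so rows that repeat a pose let the fingers close. It gives the time, the measured TCP pose, the force and the opening at its end, in the units of the state.
- get_obs(): the state, without advancing time (a new reading comes with each control period).
- camera(name): name is "scene" or "top" or "wrist"; returns a dict with "img" (400x640x3 uint8, red, green, blue), "fx", "fy", "cx", "cy" (pixels), "cam_to_world" (4x4, takes a point from camera to world coordinates); the wrist camera has in their place "T_tool_cam" (4x4, takes a point from camera to tool coordinates, whose origin is the TCP and whose axes are the flange's). Camera axes: x right, y down, z forward; pixel columns grow to the right and rows downward; lengths in m; the calibration is good to about 2 mm. A picture is of the moment at which its call begins: read the wrist's pose just before it. There is no depth.
- job_done(): hands the job in, once; it reports no verdict.
Trained networks look in a picture, given as the dict that the camera call returned (one of the last four; its "shot" number tells which), for a name from the list of things; names that differ only in an ending like _2 or _b are one class to them, and where a whole thing is asked for, a point or a joint stands for the part that bears it (a point fixed in the world has none). Each returns a list of dicts, best first, with "confidence" (0 to 1); they miss things now and then, are a little off and sometimes report something else, mostly with a low value. They report only what shows in the picture. A call takes as long as a camera call. They do not tell look-alikes from the thing itself.
- regions_of(picture, label): "region" (400x640 bool, what is visible of it).
- pinpoint(picture, label): "position" ([x, y, z] in m, in world coordinates, good to about 4 mm: a listed point, or the origin of a listed thing).
The state is a dict: "time": time; "q": joint angles; "qd": joint speeds; "joint_efforts": joint torques, N m; "ee_pos": TCP position; "tcp_rot": TCP orientation; "wrist_force": force on the tool from outside, world axes, zero at the start; "torque": the same for the moment, N m; "opening": finger opening in m.
Only numpy, scipy, OpenCV 4.12 (cv2) and the standard library are available. Lean on these libraries where they do the work, as an engineer would, in place of code of your own. Each camera call takes 0.05 s, during which the arm holds its last target. There are 200 camera calls.

TASK

Take the tall filter that has a spout on its side and stand it upright inside the ring of the labelling stand, turned so that its spout faces the black arrow beside the ring, pointing straight out over it. Set it down rather than dropping it, then let go; leave the other two filters standing where they are.

Things in the scene. Friction and masses are not known exactly. Their poses are not given: they have to be found in the camera images.
- filter: The tall filter with a spout: loose white metal canister 52 mm in diameter and 100 mm tall, with a steel hexagon nub 18 mm wide and 6 mm high on top (106 mm in all), about 0.3 kg, standing upright. Origin: centre of its underside; z up along its axis; x points out along the spout. Above 45 mm its side is clear all round and can be gripped from above in any direction.
- spout (a point): Tip of that filter's spout, a steel tube of 12 to 15 mm diameter, level, 50 mm from the filter's axis and 35 mm above its underside, along the filter's +x.
- stand: The labelling stand, fixed to the bench: an aluminium plate 165 x 120 mm, 6 mm thick, with a low round steel ring (76 mm inner, 84 mm outer diameter, rim 14 mm above the bench) and beside the ring a flat black arrow, 10 mm above the bench, whose head points at the ring's middle. Origin: centre of the ring, at bench height (the floor inside the ring is 6 mm above it); x points from the ring's centre out over the arrow, which reaches from 50 to 101 mm along x; z up.
- plain_filter: Bystander: a filter of the same size and look (52 mm diameter, 106 mm tall) without any spout. Origin: centre of its underside. Leave it.
- squat_filter: Bystander: a short filter, 52 mm diameter and 61 mm tall with its nub, with the same spout (tip 50 mm from its axis along its x, 35 mm up). Origin: centre of its underside. Leave it.
There are look-alikes about, which are no part of the job. What is shaped like the filter but red is not meant.

How it is judged:
By the outcome, as a careful person would: the job done as asked, in the order asked, and still so for the second after the job is handed in, with the robot touching nothing.
It also fails if it takes over 38 s, if anything falls off the work surface, if the arm or the gripper's body presses on something with over 40 N, if the wrist force passes 120 N, or if a joint passes its speed limit or range.

## Working session

There is one attempt and no reset: what is moved stays moved. The work goes in short steps, Python scripts to look and compute and a shell command to move; the robot and the scene stay as the last step left them, time stands still between calls to the robot, and variables do not carry over. Pictures are saved under pics/ and viewed, about 8 in all and at most 12, crops included, and the job is handed in when it is done.

```bash
mkdir -p pics
python3 - <<'E'
from workcell import *
import cv2
o=get_obs();print(o['time'],o['ee_pos'],o['tcp_rot'],o['opening'])
try: print(tcp_to_grasp)
except Exception as e: print(e)
for n in ["scene","top"]:
    p=camera(n); cv2.imwrite(f"pics/{n}0.png",p["img"][:,:,::-1])
    for l in ["filter","spout","stand","plain_filter","squat_filter"]:
        for d in pinpoint(p,l): print(n,l,d["position"],round(d["confidence"],2))
E
```

```text
0.0 [0.20229594 0.51121272 0.23058035] [-1.79926354e+02 -1.16232313e-03  1.58410834e+02] 0.08509673355626042
0.0187
scene filter [0.5428, -0.1684, 0.0005] 0.79
scene filter [0.3678, -0.0348, -0.0007] 0.73
scene filter [0.4718, -0.0584, 0.0032] 0.64
scene spout [0.4944, -0.1773, 0.0329] 0.95
scene spout [0.4909, -0.0157, 0.0345] 0.67
scene stand [0.472, -0.061, 0.0004] 0.61
scene stand [0.5753, 0.2451, -0.0024] 0.57
scene plain_filter [0.6451, -0.2271, 0.0033] 0.63
scene squat_filter [0.4327, -0.318, 0.0019] 0.56
top filter [0.4703, -0.0587, 0.0023] 0.89
top filter [0.5426, -0.1713, 0.001] 0.74
top filter [0.362, -0.0405, 0.002] 0.65
top spout [0.4901, -0.0118, 0.0388] 0.85
top spout [0.3293, -0.0749, 0.0372] 0.84
top spout [0.4947, -0.1784, 0.035] 0.78
top stand [0.5696, 0.2467, 0.0011] 0.75
top plain_filter [0.6503, -0.2253, -0.002] 0.79
top squat_filter [0.4333, -0.3145, -0.0021] 0.64
```

View pics/scene0.png

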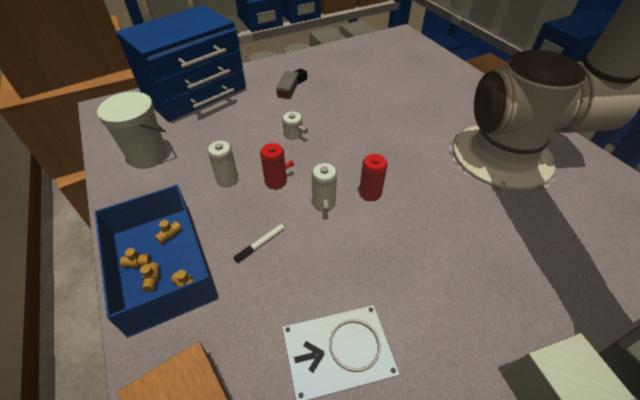

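View pics/top0.png

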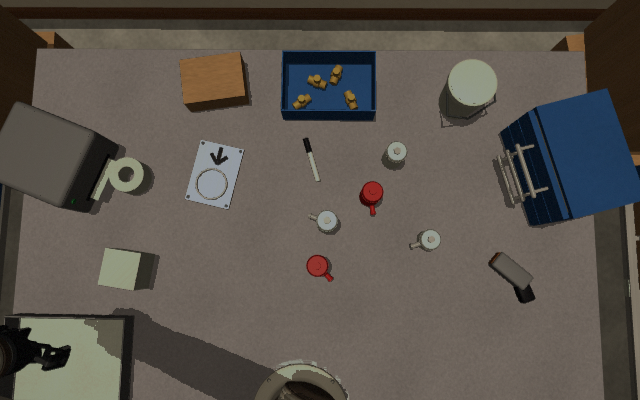

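Candidates for the filter: white with a spout at scene (324,187) / top (327,222), plain white at top (396,155), squat white with a spout at top (429,240), red ones at top (372,194) and (318,266). I choose the white one at top (327,222). Next I check it and measure its spout direction and the stand's.

```bash
cat > h.py <<'E'
import numpy as np
def ray(p,uv,z):
    T=p["cam_to_world"]; d=T[:3,:3]@np.array([(uv[0]-p["cx"])/p["fx"],(uv[1]-p["cy"])/p["fy"],1]); o=T[:3,3]
    return (o+d*(z-o[2])/d[2])[:2]
E
python3 - <<'E'
from workcell import *
from h import *
import cv2
t=camera("top"); s=camera("scene")
a=cv2.resize(t["img"][130:220,170:260],(390,390),interpolation=cv2.INTER_CUBIC)
b=cv2.resize(s["img"][150:220,290:360],(390,390),interpolation=cv2.INTER_CUBIC)
cv2.imwrite("pics/c1.png",np.hstack([a,b])[:,:,::-1])
for n,p in(("top",t),("scene",s)):
    r=regions_of(p,"stand")
    for d in r:
        m=d["region"]; v,u=np.nonzero(m)
        hull=cv2.convexHull(np.c_[u,v].astype(np.int32))[:,0]
        w=np.array([ray(p,x,.006) for x in hull],np.float32)*1000
        print(n,round(d["confidence"],2),cv2.minAreaRect(w))
        fill=np.zeros(m.shape,np.uint8); cv2.fillConvexPoly(fill,hull.astype(np.int32),1)
        dark=(cv2.erode(fill,np.ones((3,3)))>0)&(p["img"].max(2)<70)
        k,lab,st,ce=cv2.connectedComponentsWithStats(dark.astype(np.uint8),connectivity=8)
        for i in range(1,k):
            if st[i,4]>3: print(st[i,4],ce[i],ray(p,ce[i],.01))
E
```

```text
top 0.83 ((598.5138549804688, 238.26333618164062), (119.9023666381836, 165.42190551757812), 77.80043029785156)
4 [202.5 142.5] [0.68201852 0.27216422]
131 [218.41984733 156.79389313] [0.64373843 0.22808443]
4 [240.   150.75] [0.66066065 0.17134177]
5 [199. 176.] [0.59160304 0.27741589]
scene 0.85 ((598.6305541992188, 238.0750732421875), (121.1845474243164, 165.55125427246094), 77.57111358642578)
289 [311.15916955 355.59861592] [0.64298568 0.22891316]
```

View pics/c1.png

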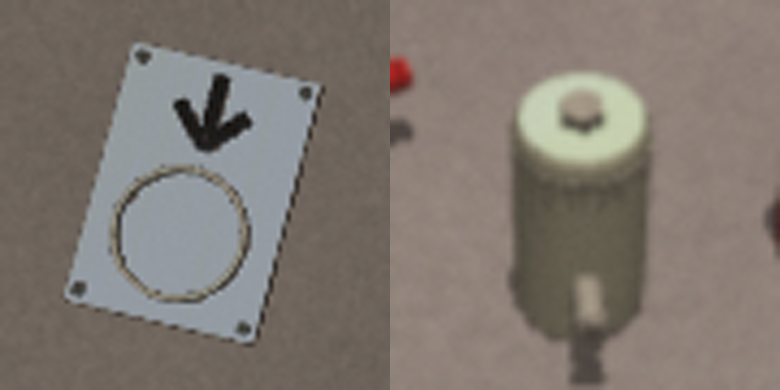

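Top (212,184) shows the ring and (218,157) the arrow. The right-hand crop confirms the tall white canister with nub and spout. The plate's long side is at -12.5°. I go by way of the stand for a close look with the wrist camera.

```bash
python3 -m pendant '[[100,[50,-45,15],[0,0,0]],[100,[100,-90,30],[0,0,0]],[100,[150,-135,45],[0,0,0]],[100,[200,-180,60],[0,0,0]],[100,[250,-225,70],[0,0,0]],[100,[300,-265,80],[0,0,0]],[100,[340,-270,90],[0,0,0]],[100,[340,-270,90],[0,0,0]],[100,[340,-270,90],[0,0,0]],[100,[340,-270,90],[0,0,0]]]'
cat >> h.py <<'E'
from scipy.spatial.transform import Rotation as R
def wrist():
    from workcell import get_obs,camera
    o=get_obs(); p=camera("wrist"); T=np.eye(4); T[:3,:3]=R.from_euler('xyz',o['tcp_rot'],degrees=True).as_matrix(); T[:3,3]=o['ee_pos']
    p["cam_to_world"]=T@p["T_tool_cam"]; return o,p
E
python3 - <<'E'
from h import *
from workcell import *
import cv2
o,p=wrist(); print(o['ee_pos'],o['tcp_rot'],o['q'],o['time']); print(p["T_tool_cam"].round(3))
cv2.imwrite("pics/w1.png",p["img"][:,:,::-1])
for d in pinpoint(p,"stand"): print(d)
for d in regions_of(p,"stand")[:1]:
    v,u=np.nonzero(d["region"]); hull=cv2.convexHull(np.c_[u,v].astype(np.int32))[:,0]
    w=np.array([ray(p,x,.006) for x in hull],np.float32)*1000
    print(d["confidence"],cv2.minAreaRect(w))
    f=np.zeros(d["region"].shape,np.uint8); cv2.fillConvexPoly(f,hull.astype(np.int32),1)
    dark=(cv2.erode(f,np.ones((9,9)))>0)&(p["img"].max(2)<70)
    k,lab,st,ce=cv2.connectedComponentsWithStats(dark.astype(np.uint8))
    for i in range(1,k):
        if st[i,4]>40:
            v,u=np.nonzero(lab==i); w=np.array([ray(p,x,.01) for x in zip(u,v)])
            print(st[i],w.mean(0),w.min(0),w.max(0))
E
```

```text
time: 2.05
ee_pos: [0.5413, 0.2421, 0.3215]
tcp_rot: [180.0, -0.0, 158.5]
wrist_force: [-0.5, -0.0, -0.4]
opening: 0.0854
[0.54130609 0.24211695 0.32150169] [ 1.79989674e+02 -9.09179989e-03  1.58479554e+02] [2.40915565e+01 1.47204147e+01 3.15182442e+01 1.06796810e+02
 1.37200948e-02 4.56120033e+01] 2.05
[[-0.    -0.947 -0.322  0.083]
 [ 1.     0.    -0.001 -0.   ]
 [ 0.001 -0.322  0.947 -0.144]
 [ 0.     0.     0.     1.   ]]
{'position': [0.5714, 0.2426, 0.0009], 'confidence': 0.78}
0.6 ((598.008544921875, 237.9667205810547), (119.9950180053711, 165.33709716796875), 77.42509460449219)
[325 205  28  26 241] [0.64155012 0.2276481 ] [0.6238789  0.20473969] [0.66853762 0.24812469]
```

View pics/w1.png

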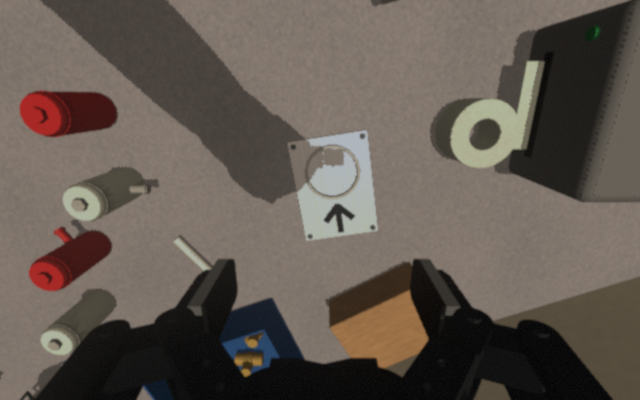

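The stand shows with its ring at (332,171), arrow tip at about (338,204) and tail at (341,231). The target filter is at (85,200), spout tip at (152,188).

Run:
```python
from h import *
from workcell import *
import cv2
o,p=wrist()
for uv in((332,170.5),):print("ring",ray(p,uv,.012))
a,b=ray(p,(338,204),.01),ray(p,(341,231),.01);print("tip,tail",a,b,np.degrees(np.arctan2(*(b-a)[::-1])))
nub=ray(p,(81,205),.106);tip=ray(p,(152,188.5),.035);print(nub,tip,np.degrees(np.arctan2(*(tip-nub)[::-1])),np.linalg.norm(tip-nub))
for l in("filter","spout"):
  for d in pinpoint(p,l):print(l,d)
```

```text
ring [0.56973658 0.24466293]
tip,tail [0.62438234 0.23393227] [0.67000018 0.22199694] -14.662044775388969
[ 0.47391656 -0.05759361] [ 0.49261521 -0.00995842] 68.56808462247287 0.05117373591971894
filter {'position': [0.3629, -0.0373, -0.0036], 'confidence': 0.95}
filter {'position': [0.5418, -0.1666, 0.0018], 'confidence': 0.67}
filter {'position': [0.4727, -0.059, -0.0005], 'confidence': 0.55}
spout {'position': [0.4883, -0.013, 0.039], 'confidence': 0.91}
spout {'position': [0.4959, -0.1754, 0.0366], 'confidence': 0.86}
spout {'position': [0.6433, -0.2318, -0.0032], 'confidence': 0.38}
```

```bash
python3 -m pendant '[[100,[-12,-50,-10],[0,0,0]],[100,[-24,-100,-25],[0,0,0]],[100,[-36,-155,-50],[0,0,0]],[100,[-48,-210,-75],[0,0,0]],[100,[-60,-260,-95],[0,0,0]],[100,[-69,-301,-110],[0,0,0]],[100,[-69,-301,-120],[0,0,0]],[100,[-69,-301,-120],[0,0,0]],[100,[-69,-301,-120],[0,0,0]],[100,[-69,-301,-120],[0,0,0]]]'
python3 - <<'E'
from h import *
from workcell import *
import cv2
o,p=wrist(); print(o['ee_pos'],o['tcp_rot'],o['q'])
cv2.imwrite("pics/w2.png",p["img"][:,:,::-1])
t=camera("top");s=camera("scene")
for n,c in(("w",p),("t",t),("s",s)):
  for l in("filter","spout"):
    for d in pinpoint(c,l):print(n,l,d)
E
```

```text
time: 3.6
ee_pos: [0.4732, -0.0584, 0.2022]
tcp_rot: [180.0, 0.1, 158.5]
wrist_force: [0.3, -0.1, -0.7]
opening: 0.0859
[ 0.47320473 -0.05835618  0.20218441] [1.79964464e+02 5.94805162e-02 1.58549298e+02] [-7.04201587e+00 -5.60280089e+00 -3.69061519e+00  9.18457333e+01
  1.96176976e-02  1.44086787e+01]
w filter {'position': [0.4715, -0.0619, -0.0031], 'confidence': 0.77}
w filter {'position': [0.3611, -0.0388, -0.0026], 'confidence': 0.66}
w filter {'position': [0.545, -0.1687, -0.0003], 'confidence': 0.58}
w spout {'position': [0.4975, -0.1773, 0.0346], 'confidence': 0.97}
w spout {'position': [0.3294, -0.0734, 0.0394], 'confidence': 0.64}
w spout {'position': [0.4898, -0.0148, 0.0374], 'confidence': 0.61}
t filter {'position': [0.5444, -0.1746, -0.002], 'confidence': 0.63}
t spout {'position': [0.4928, -0.1777, 0.0385], 'confidence': 0.51}
t spout {'position': [0.4348, -0.32, 0.0004], 'confidence': 0.38}
s filter {'position': [0.4716, -0.0604, 0.0001], 'confidence': 0.87}
s filter {'position': [0.3682, -0.0371, -0.002], 'confidence': 0.62}
s filter {'position': [0.5398, -0.1698, -0.0015], 'confidence': 0.6}
s spout {'position': [0.4925, -0.0161, 0.0327], 'confidence': 0.57}
s spout {'position': [0.494, -0.1769, 0.0346], 'confidence': 0.57}
s spout {'position': [0.5773, 0.2455, -0.0019], 'confidence': 0.39}
```

View pics/w2.png

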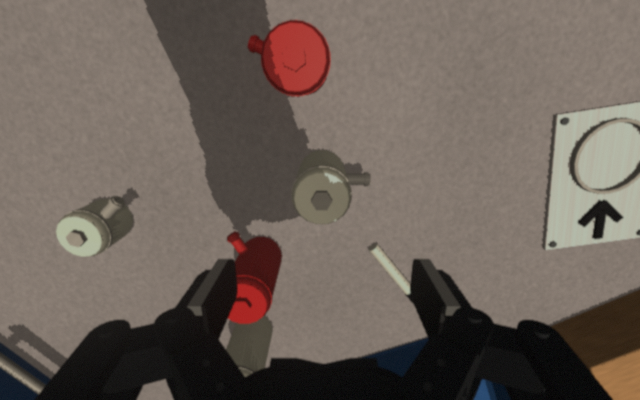

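Target's nub is at (321,199), spout tip at (369,180); the red one's top is at (248,305), clear of the left finger's track by the measured positions (131 mm away).

```bash
python3 - <<'E'
from h import *
o,p=wrist()
n=ray(p,(321.5,199.5),.106);t=ray(p,(369,180),.036);print(n,t,np.degrees(np.arctan2(*(t-n)[::-1])),np.linalg.norm(t-n))
print(ray(p,(322,194),.1))
E
python3 -m pendant '[[100,[0,-2,-50],[0,0,0]],[100,[0,-2,-100],[0,0,0]],[100,[0,-2,-130],[0,0,0]],[100,[0,-2,-145],[0,0,0]],[100,[0,-2,-145],[0,0,0]],[100,[0,-2,-145],[0,0,0]],[0,[0,-2,-145],[0,0,0]],[0,[0,-2,-145],[0,0,0]],[0,[0,-2,-145],[0,0,0]],[0,[0,-2,-145],[0,0,0]],[0,[0,-2,-145],[0,0,0]],[0,[0,-2,-145],[0,0,0]],[0,[0,-2,-145],[0,0,0]],[0,[0,-2,-145],[0,0,0]]]' 50
```

```text
[ 0.47093627 -0.06045994] [ 0.49125607 -0.01547438] 65.69149143161195 0.04936187826881896
[ 0.46843065 -0.05905007]
time: 5.85
ee_pos: [0.4734, -0.0612, 0.0577]
tcp_rot: [180.0, 0.1, 158.5]
wrist_force: [-0.7, 0.4, 5.2]
opening: 0.051
```

```bash
python3 -m pendant '[[0,[0,0,40],[0,0,0]],[0,[0,0,90],[0,0,0]],[0,[10,30,110],[0,0,-9]],[0,[20,65,110],[0,0,-18]],[0,[32,100,110],[0,0,-27]],[0,[44,140,110],[0,0,-36]],[0,[56,180,110],[0,0,-45]],[0,[68,215,110],[0,0,-54]],[0,[80,250,110],[0,0,-63]],[0,[90,280,110],[0,0,-72]],[0,[97,306,110],[0,0,-79.5]],[0,[97,306,110],[0,0,-79.5]],[0,[97,306,110],[0,0,-79.5]],[0,[97,306,110],[0,0,-79.5]],[0,[97,306,110],[0,0,-79.5]]]'
python3 - <<'E'
from h import *
from workcell import *
import cv2
o,p=wrist(); print(o['ee_pos'],o['tcp_rot'],o['q'],o['opening'])
s=camera("scene");t=camera("top")
w=cv2.resize(p["img"],(480,300)); c=cv2.resize(s["img"][200:400,240:440],(300,300),interpolation=cv2.INTER_CUBIC)
cv2.imwrite("pics/w3.png",np.hstack([w,c])[:,:,::-1])
for n,c in(("w",p),("t",t),("s",s)):
  for l in("filter","spout","stand"):
    for d in pinpoint(c,l):print(n,l,d)
E
```

```text
time: 7.72
ee_pos: [0.5704, 0.2441, 0.168]
tcp_rot: [179.9, 0.1, 79.0]
wrist_force: [-0.1, -0.1, -2.7]
opening: 0.0508
[0.57036034 0.24411063 0.16800987] [1.79937463e+02 1.05975407e-01 7.89500362e+01] [ 2.32270268e+01  1.39466458e+01  1.32283700e+01  8.92897334e+01
 -1.22790339e-01  1.24276941e+02] 0.050769298938140084
w filter {'position': [0.57, 0.2461, 0.1098], 'confidence': 0.79}
w spout {'position': [0.6206, 0.2376, 0.1495], 'confidence': 0.92}
w stand {'position': [0.5704, 0.2461, -0.0013], 'confidence': 0.86}
t filter {'position': [0.5451, -0.1698, 0.0029], 'confidence': 0.78}
t filter {'position': [0.5707, 0.2431, 0.1115], 'confidence': 0.71}
t filter {'position': [0.3622, -0.0399, -0.0014], 'confidence': 0.63}
t spout {'position': [0.6174, 0.2379, 0.1478], 'confidence': 0.88}
t spout {'position': [0.3279, -0.0757, 0.0383], 'confidence': 0.59}
t stand {'position': [0.5693, 0.2489, 0.0005], 'confidence': 0.9}
s filter {'position': [0.5692, 0.244, 0.1089], 'confidence': 0.89}
s filter {'position': [0.5441, -0.1695, -0.0014], 'confidence': 0.63}
s spout {'position': [0.6192, 0.2337, 0.1457], 'confidence': 0.83}
s spout {'position': [0.4922, -0.1768, 0.0342], 'confidence': 0.61}
s stand {'position': [0.5746, 0.2455, 0.0006], 'confidence': 0.63}
```

View pics/w3.png

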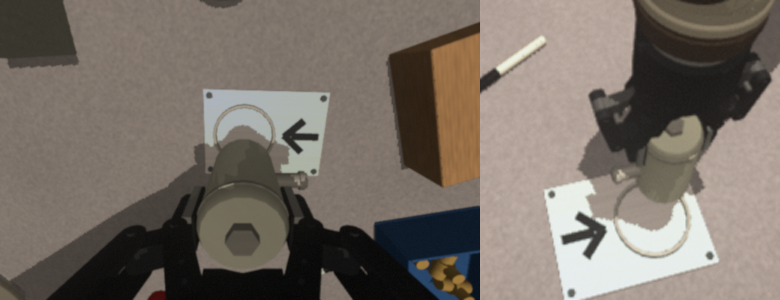

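The held filter hangs upright above the ring, spout tip at (305,180) in the wrist half, pointing towards the arrow. I check the spout's direction and the ring's centre by calibration.

Run:
```python
from h import *
from workcell import *
import cv2
o,p=wrist(); k=4/3; A=lambda v:np.degrees(np.arctan2(v[1],v[0]))
n=ray(p,(241.5*k,236*k),.216);t=ray(p,(306*k,180.5*k),.146);print("nub",n,"tip",t,A(t-n),np.linalg.norm(t-n))
a=ray(p,(283*k,136.5*k),.01);b=ray(p,(318*k,137*k),.01);print("arrow",a,b,A(b-a))
im=p["img"].copy()
cv2.imwrite("pics/w4.png",cv2.resize(im[100:380,250:470],(660,600)[:2] if 0 else (471,600),interpolation=cv2.INTER_CUBIC)[:,:,::-1])
for d in regions_of(p,"stand")[:1]:
    v,u=np.nonzero(d["region"]); h=cv2.convexHull(np.c_[u,v].astype(np.int32))[:,0]
    print(cv2.minAreaRect(np.array([ray(p,x,.006) for x in h],np.float32)*1000))
```

```text
nub [0.57032438 0.24886477] tip [0.61990689 0.23495547] -15.670312575842193 0.051496542887368935
arrow [0.62397698 0.23221875] [0.67075677 0.22236119] -11.899422822395932
((599.2804565429688, 238.34324645996094), (120.04252624511719, 165.21609497070312), 77.57498931884766)
```

View pics/w4.png

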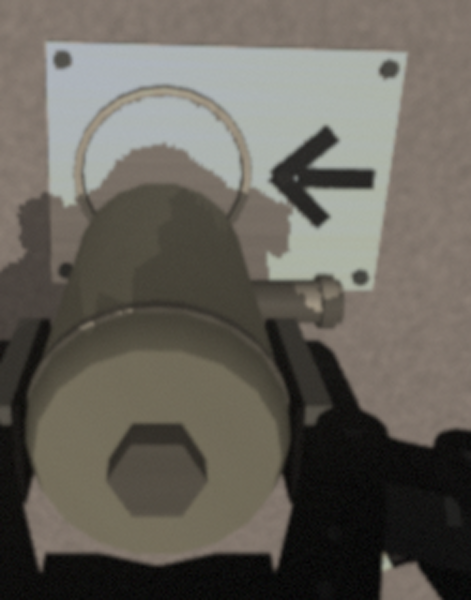

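```bash
python3 -m pendant '[[0,[0,1,-30],[0,0,-1.5]],[0,[0,1,-60],[0,0,-1.5]],[0,[0,1,-80],[0,0,-1.5]],[0,[0,1,-90],[0,0,-1.5]],[0,[0,1,-97],[0,0,-1.5]],[0,[0,1,-100],[0,0,-1.5]],[0,[0,1,-102],[0,0,-1.5]],[0,[0,1,-103],[0,0,-1.5]],[0,[0,1,-103],[0,0,-1.5]],[0,[0,1,-103],[0,0,-1.5]]]'
python3 - <<'E'
from h import *
from workcell import *
import cv2
o,p=wrist(); s=camera("scene");t=camera("top")
w=cv2.resize(p["img"],(480,300)); c=cv2.resize(s["img"][250:400,260:410],(300,300),interpolation=cv2.INTER_CUBIC)
cv2.imwrite("pics/w5.png",np.hstack([w,c])[:,:,::-1])
for n,c in(("w",p),("t",t),("s",s)):
  for l in("filter","spout"):
    for d in pinpoint(c,l):
      if d["position"][1]>.1: print(n,l,d)
E
```

```text
time: 9.68
ee_pos: [0.5704, 0.2458, 0.0649]
tcp_rot: [179.9, 0.1, 77.5]
wrist_force: [-0.6, 0.2, -2.5]
opening: 0.0508
w filter {'position': [0.5714, 0.247, 0.0043], 'confidence': 0.72}
w spout {'position': [0.6176, 0.2369, 0.0469], 'confidence': 0.85}
t filter {'position': [0.5711, 0.2432, 0.0082], 'confidence': 0.82}
t spout {'position': [0.6165, 0.2386, 0.0458], 'confidence': 0.6}
s filter {'position': [0.5683, 0.2446, 0.006], 'confidence': 0.82}
s spout {'position': [0.6201, 0.237, 0.042], 'confidence': 0.92}
s spout {'position': [0.5707, 0.2463, 0.0117], 'confidence': 0.69}
```

View pics/w5.png

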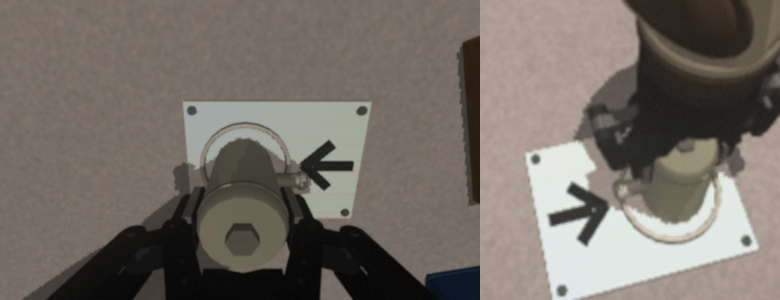

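Filter is inside the ring just above the floor; spout at (293,180) in the wrist half, arrow at (327,166). One zoom on the spout's direction before letting down.

Run:
```python
from h import *
import cv2
o,p=wrist()
cv2.imwrite("pics/w6.png",cv2.resize(p["img"][190:270,340:480],(700,400),interpolation=cv2.INTER_CUBIC)[:,:,::-1])
```

```text
(no output)
```

View pics/w6.png

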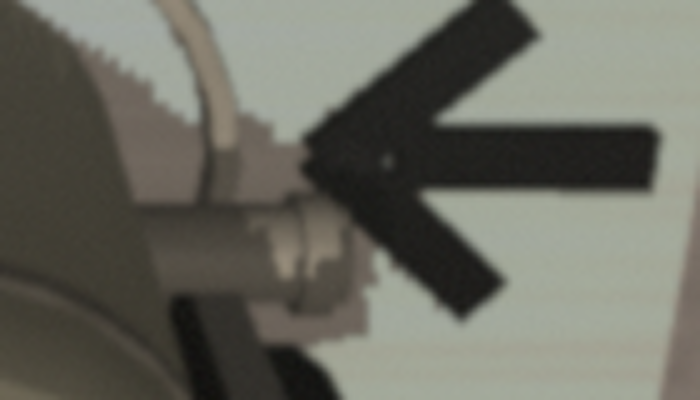

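The tube's centre line ((150,250) to (325,253)) and the arrow's shaft (row 157) run parallel within about 1°. I set it down and let go.

```bash
python3 -m pendant '[[0,[0,0,-1],[0,0,0]],[0,[0,0,-1.5],[0,0,0]],[0,[0,0,-2],[0,0,0]],[0,[0,0,-2],[0,0,0]],[0,[0,0,-2],[0,0,0]]]'
```

```text
time: 10.8
ee_pos: [0.5705, 0.2459, 0.0638]
tcp_rot: [179.9, 0.1, 77.5]
wrist_force: [-1.6, -1.4, 6.1]
opening: 0.0503
```

Contact: the vertical force rose from -2.5 to +6 N at the expected height. Release and go up.

```bash
python3 -m pendant '[[30,[0,0,0],[0,0,0]],[70,[0,0,0],[0,0,0]],[100,[0,0,0],[0,0,0]],[100,[0,0,0],[0,0,0]],[100,[0,0,0],[0,0,0]],[100,[0,0,0],[0,0,0]],[100,[0,0,0],[0,0,0]],[100,[0,0,15],[0,0,0]],[100,[0,0,40],[0,0,0]],[100,[0,0,80],[0,0,0]],[100,[0,0,120],[0,0,0]],[100,[-30,0,150],[0,0,0]],[100,[-60,0,170],[0,0,0]],[100,[-60,0,170],[0,0,0]],[100,[-60,0,170],[0,0,0]],[100,[-60,0,170],[0,0,0]]]'
python3 - <<'E'
from h import *
from workcell import *
import cv2
o,p=wrist(); s=camera("scene");t=camera("top")
w=cv2.resize(p["img"],(480,300)); c=cv2.resize(s["img"][250:400,260:410],(300,300),interpolation=cv2.INTER_CUBIC)
cv2.imwrite("pics/w7.png",np.hstack([w,c])[:,:,::-1])
for n,c in(("w",p),("t",t),("s",s)):
  for l in("filter","spout","stand","plain_filter","squat_filter"):
    for d in pinpoint(c,l):
      if d["position"][1]>.1 or "_" in l: print(n,l,d)
E
```

```text
time: 12.8
ee_pos: [0.5109, 0.2458, 0.2327]
tcp_rot: [180.0, 0.1, 77.5]
wrist_force: [0.6, 0.6, 0.5]
opening: 0.0855
w filter {'position': [0.5702, 0.2469, 0.0069], 'confidence': 0.58}
w spout {'position': [0.6168, 0.2374, 0.0427], 'confidence': 0.63}
t filter {'position': [0.5703, 0.244, 0.0067], 'confidence': 0.64}
t spout {'position': [0.6181, 0.2373, 0.0449], 'confidence': 0.56}
t stand {'position': [0.569, 0.2467, 0.0035], 'confidence': 0.91}
t plain_filter {'position': [0.6485, -0.2271, -0.0029], 'confidence': 0.8}
t squat_filter {'position': [0.4329, -0.3211, -0.0011], 'confidence': 0.98}
s filter {'position': [0.5694, 0.2469, 0.0066], 'confidence': 0.82}
s spout {'position': [0.6213, 0.234, 0.0384], 'confidence': 0.94}
s stand {'position': [0.576, 0.2444, -0.0013], 'confidence': 0.75}
s plain_filter {'position': [0.6461, -0.2309, 0.0033], 'confidence': 0.89}
s plain_filter {'position': [0.5768, 0.2462, -0.0017], 'confidence': 0.18}
s squat_filter {'position': [0.4342, -0.3183, 0.0011], 'confidence': 0.96}
```

View pics/w7.png

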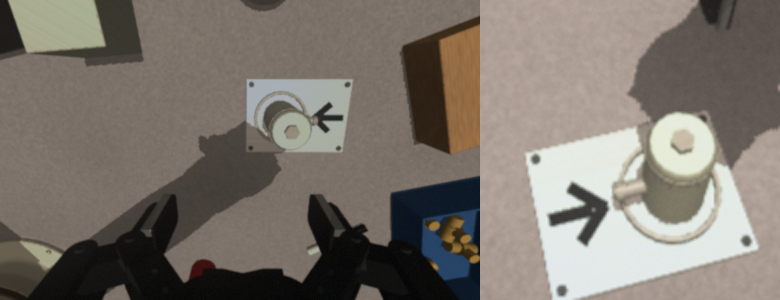

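The filter stands upright in the ring, spout at (315,121) in the wrist half directly over the arrow's line; gripper clear.

```bash
python3 -c "
from workcell import *
print(job_done())"
```

```text
the job is handed in; nothing more can be done
None
```

The tall white filter with the spout now stands upright inside the ring, its spout pointing out over the arrow. I lowered it until the floor took its weight (vertical force rose from about -2.5 to +6 N), opened the gripper and drew clear. The job was handed in at about 13 s.

Last checks:
- **Position:** filter measured at (0.570, 0.246, 0.007) m, ring centre at about (0.570, 0.245) m.
- **Spout direction:** about -11° on average against -12.5° for the stand. The three cameras gave -8°, -11.5° and -14°, which is within their error. Close up before setting it down, the spout and the arrow's shaft ran parallel within about 1°.
- **Other two filters:** both measured within about 6 mm of where they started, close to the measuring error, and the arm never went near them.
- **Disagreement:** the scene camera put the stand about 6 mm further out in x than the other views. I relied on the wrist picture, the top view and the plate outline instead.

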